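# Slide two test strips out over the edge of a riser block to their scribed lines

### The arm

A 7-joint arm with a two-finger parallel gripper is mounted at the origin on a cart in front of the work surface, level with it; the furniture and walls round the work are solid. World frame = base frame: x ahead of the robot, y to its left, z up, the work surface at z = 0. Lengths are in m, angles in rad, forces in N, time in s.
With the tool pointing down it reaches from about 0.4 to 0.85 m from the base axis. Payload 10.4 kg.
Tool frame: the origin (TCP) lies at the very end of the fingers, on their centre line; the grasp point (between the pads) lies r.grip_depth behind it (r.grip_depth is the distance from the TCP to the grasp point, in m); y points along the fingers, z is the direction in which the jaws open and shut, and the axes are right-handed (so a half turn about y gives the same grasp; the last joint's range is limited). The gripper opens to 87 mm and grips with 3 to 60 N. Pads are 19 mm wide; open, the fingers measure 117 mm over their backs; the gripper's body (75 mm by 190 mm) begins 51 mm behind the grasp point.
Start: joints at [1.119, 0.332, -0.065, 1.46, 0.022, 1.35, -0.088], TCP at [0.26, -0.568, 0.223] pointing down, gripper open.
Joint ranges: [-2.6, 2.6], [-0.5, 2.12], [-1.47, 1.34], [0.16, 2.42], [-1.27, 4.41], [0.06, 2.06], [-2.6, 2.6]. Speed limits (rad/s): [2.22, 2.22, 2.79, 2.79, 3.14, 3.14, 3.14].

### API

Orientations are given as a unit quaternion [x, y, z, w].
In Python, from bench import r gives the robot as it stands.
- The arm moves only by the shell command python3 -m jog 'ROWS' [OPENING] [FORCE]. ROWS is JSON, a list of rows, each a list of 6 numbers: the shift along the tool's x, y, z in m, then the turn, a rotation vector about the tool's x, y, z in degrees. A call has 1 to 12 rows; each row shifts and turns the pose as measured when the row begins, along the tool's axes as they then stand; what a row does not reach is not made up. A row lasts 1/12 s, in which the tool goes at most 41.7 mm and 7.16 degrees, less where a joint would pass 70% of its speed; a pose out of reach is approached as far as the arm can. A call with a gripper value outside its range is refused whole. OPENING is the opening, from -1 (shut) to 1 (fully open), so that 0 is half open, set as the call begins (- or left out, the last holds). The fingers move at their own pace and stop on an object; FORCE is the grip in N (left out, the last holds). Time passes only in rows, so rows that do not move let the fingers close. It gives the time, the measured TCP pose, the force and the opening at its end, in the units of the state.
- r.read_state(): the state, without advancing time (a new reading comes with each control period).
- r.camera(name): name is "scene" or "side" or "wrist"; returns a dict with "image" (384x512x3 uint8, red, green, blue), "range_z" (384x512 float32, m along the optical axis (not along the pixel's ray), 0 where there is no reading), "K" (3x3 intrinsics, pixels), "R" (3x3) and "t" (3): a world point X has camera coordinates R X + t. Camera axes: x right, y down, z forward; pixel columns grow to the right and rows downward; lengths in m; the calibration is good to about 2 mm. A picture is of the moment at which its call begins.
- r.close_job(): hands the job in, once; it reports no verdict.
The state is a dict: "time": time; "joint_positions": joint angles; "joint_vel": joint speeds; "joint_torque": joint torques, N m; "ee_pos": TCP position; "eef_rot": TCP orientation; "ft_force": force on the tool from outside, world axes, zero at the start; "torque": the same for the moment, N m; "width": finger opening in m.
Only numpy, scipy, OpenCV 4.12 (cv2) and the standard library are available. Lean on these libraries where they do the work, as an engineer would, in place of code of your own. Each camera call takes 0.05 s, during which the arm holds its last target. There are 200 camera calls.

### The job

Two flat steel strips, a wide and a narrow one, lie on the raised granite block and have to be left hanging out over its front edge (the one nearest the robot), so that their ends can be gauged from below. With the fingertips push each strip forward over that edge until the line scribed across it lies right above the edge (20 mm of the wide strip and 35 mm of the narrow one then overhang), and leave it square to the edge. Only slide the strips, do not pick them up or let them tip off, and leave the ring gauge and the stepped block on the granite where they are.

Things in the scene. Friction and masses are not known exactly. Their poses are not given: they have to be found in the camera images.
- riser_block: fixed grey granite riser block, 230 deep (its x) x 260 wide (its y) x 40 mm high, standing on the table; its flat top is at world z = 0.040. Origin: centre of its underside. Its -x axis points out of its front face, roughly towards the robot; it may be turned up to about 20 degrees.
- riser_edge (a point): middle of the front top edge of the riser block, at z = 0.040; same axes as the block, so the edge runs along y and the overhang is towards -x
- wide_strip: flat bright steel strip, 100 long (its x) x 50 wide (its y) x 6 mm thick, lying flat on the riser block; a black line is scribed across its top 20 mm from its front end (towards the block edge); a 12 mm hole lies near its rear end. Body origin: centre of its underside; front end at x = -50 mm, rear end at x = +50 mm. Starts up to 9 degrees askew. Loose, about 0.22 kg.
- wide_strip_line (a point): middle of the scribed line on the wide strip's top face (30 mm from the strip's middle, 20 mm from its front end); axes as the strip
- narrow_strip: flat bright steel strip, 100 long (its x) x 36 wide (its y) x 6 mm thick, lying flat on the riser block; a black line is scribed across its top 35 mm from its front end (towards the block edge); a 12 mm hole lies near its rear end. Body origin: centre of its underside; front end at x = -50 mm, rear end at x = +50 mm. Starts up to 9 degrees askew. Loose, about 0.16 kg.
- narrow_strip_line (a point): middle of the scribed line on the narrow strip's top face (15 mm from the strip's middle, 35 mm from its front end); axes as the strip
- ring_gauge: loose plain steel ring, 50 mm across, 18 mm high, lying on the block near the front edge between the two strips; origin at the centre of its underside. A bystander, to be left alone.
- step_block: loose dark stepped clamping block, 24 x 50 x 37 mm high, standing on the rear part of the riser block between the strips' lanes; origin at the centre of its underside. A bystander, to be left alone.

How it is judged:
By the outcome, as a careful person would: the job done as asked, in the order asked, and still so for the second after the job is handed in, with the robot touching nothing.
It also fails if it takes over 58 s, if anything falls off the work surface, if the arm or the gripper's body presses on something with over 40 N, if the wrist force passes 120 N, or if a joint passes its speed limit or range.

## Working session

There is one attempt and no reset: what is moved stays moved. The work goes in short steps, Python scripts to look and compute and a shell command to move; the robot and the scene stay as the last step left them, time stands still between calls to the robot, and variables do not carry over. Pictures are saved under pics/ and viewed, about 8 in all and at most 12, crops included, and the job is handed in when it is done.

```bash
ls; mkdir -p pics; python3 - <<'E'
from bench import r
import cv2,numpy as np
s=r.read_state();print(s['time'],s['ee_pos'],s['eef_rot'],s['width'],r.grip_depth,s['ft_force'])
for n in('scene','side'):
    c=r.camera(n);np.savez(f'pics/{n}0.npz',**c);cv2.imwrite(f'pics/{n}0.png',c['image'][:,:,::-1]);print(n,c['K'].tolist(),(-c['R'].T@c['t']).round(3),c['R'].round(2).tolist())
a=[cv2.imread(f'pics/{n}0.png') for n in('scene','side')]
E
```

```text
pics
0.0 [ 0.25967053 -0.56805676  0.22174463] [-0.15058623  0.69142629 -0.6904069   0.15030563] 0.08715757939443011 0.0187 [0.41699604 1.16801148 0.11243596]
scene [[414.22853193032324, 0.0, 265.37188304640034], [0.0, 414.22853193032324, 196.8721465961137], [0.0, 0.0, 1.0]] [0.183 0.183 0.723] [[-0.75, -0.66, -0.0], [-0.52, 0.59, -0.62], [0.41, -0.46, -0.79]]
side [[363.66699804108754, 0.0, 259.6580965259402], [0.0, 363.66699804108754, 183.24781607171002], [0.0, 0.0, 1.0]] [0.181 0.395 0.541] [[-0.86, -0.5, -0.01], [-0.29, 0.51, -0.81], [0.41, -0.7, -0.59]]
```

View pics/scene0.png

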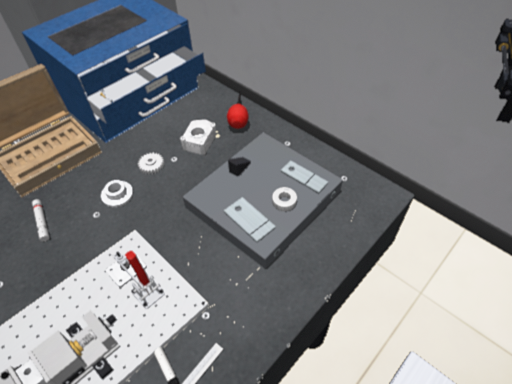

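View pics/side0.png

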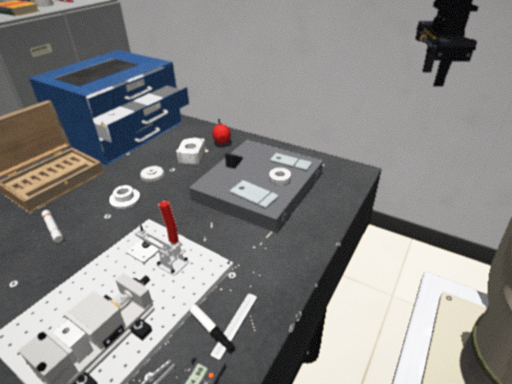

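The block lies at about px (185–342, 135–262) in the scene view. The wide strip is at (250,220), the narrow at (305,177), the ring at (285,198) and the step block at (238,165).

```bash
cat > h.py <<'E'
import numpy as np,cv2
def ray(c,px,z):
    px=np.atleast_2d(np.asarray(px,float)); K,R,t=c['K'],c['R'],c['t']
    d=np.c_[(px-[K[0,2],K[1,2]])/K[0,0],np.ones(len(px))]@R; o=-R.T@t
    return (o+d*((z-o[2])/d[:,2])[:,None])[:,:2]
def world(c):
    K,R,t=c['K'],c['R'],c['t'];Z=c['range_z'];v,u=np.indices(Z.shape)
    P=np.stack([(u-K[0,2])/K[0,0]*Z,(v-K[1,2])/K[1,1]*Z,Z],-1)
    return (P-t)@R
def rect(pts):
    (c,wh,a)=cv2.minAreaRect(pts.astype(np.float32)); b=cv2.boxPoints((c,wh,a))
    e=[b[1]-b[0],b[2]-b[1]]; L=max(e,key=np.linalg.norm); an=np.degrees(np.arctan2(L[1],L[0]))
    an=(an+90)%180-90
    return np.round(c,4),np.round(sorted(wh),4),round(float(an),2),np.round(b,4).tolist()
E
python3 - <<'E'
from h import *
for n in('scene','side'):
    c=dict(np.load(f'pics/{n}0.npz'));W=world(c);g=cv2.cvtColor(c['image'],cv2.COLOR_RGB2GRAY).astype(int)
    near=(np.hypot(W[...,0]-ray(c,[(265,198) if n=='scene' else (258,180)],.04)[0,0],W[...,1]-ray(c,[(265,198) if n=='scene' else (258,180)],.04)[0,1])<.22)
    m=(near&(abs(W[...,2]-.041)<.012)&(c['range_z']>0)).astype(np.uint8)
    m=cv2.morphologyEx(m,cv2.MORPH_CLOSE,np.ones((5,5)));m=cv2.morphologyEx(m,cv2.MORPH_OPEN,np.ones((7,7)))
    k=max(cv2.findContours(m,0,1)[0],key=cv2.contourArea)[:,0]
    print(n,'block',rect(ray(c,k,.04)))
    b=((g>120)&(m>0)).astype(np.uint8)
    b=cv2.morphologyEx(b,cv2.MORPH_CLOSE,np.ones((5,5)))
    for k in cv2.findContours(b,0,1)[0]:
        if cv2.contourArea(k)>100: print(cv2.contourArea(k),k[:,0].mean(0).round(),rect(ray(c,k[:,0],.046)))
    d=near&(W[...,2]>.06);print('high',np.median(W[d],0).round(3),W[d].max(0).round(3),W[d].min(0).round(3))
E
```

```text
scene block (array([ 0.5579, -0.2337]), array([0.2353, 0.2659]), -89.33, [[0.43869999051094055, -0.10209999978542328], [0.44179999828338623, -0.36800000071525574], [0.6769999861717224, -0.365200012922287], [0.6740000247955322, -0.09939999878406525]])
9317.5 [261. 189.] (array([ 0.5568, -0.2333]), array([0.2235, 0.2563]), -89.4, [[0.44369998574256897, -0.1062999963760376], [0.446399986743927, -0.3625999987125397], [0.6697999835014343, -0.3603000044822693], [0.6672000288963318, -0.10400000214576721]])
high [ 0.624 -0.228  0.062] [ 0.649 -0.21   0.081] [ 0.478 -0.259  0.06 ]
side block (array([ 0.5537, -0.2301]), array([0.2352, 0.2709]), -89.35, [[0.43459999561309814, -0.09600000083446503], [0.4375999867916107, -0.3668999969959259], [0.6728000044822693, -0.36419999599456787], [0.669700026512146, -0.093299999833107]])
5090.5 [256. 176.] (array([ 0.5528, -0.2295]), array([0.2224, 0.2524]), -89.38, [[0.44029998779296875, -0.10450000315904617], [0.4429999887943268, -0.35679998993873596], [0.6654000282287598, -0.3544999957084656], [0.6626999974250793, -0.10209999978542328]])
high [ 0.629 -0.221  0.069] [ 0.644 -0.217  0.079] [ 0.488 -0.248  0.06 ]
```

```bash
python3 - <<'E'
from h import *
from bench import r
from scipy.spatial.transform import Rotation as Ro
s=r.read_state();print(Ro.from_quat(s['eef_rot']).as_matrix().round(3).tolist())
for n in('scene','side'):
    c=dict(np.load(f'pics/{n}0.npz'));W=world(c);g=cv2.cvtColor(c['image'],cv2.COLOR_RGB2GRAY).astype(int)
    near=(abs(W[...,0]-.555)<.11)&(abs(W[...,1]+.23)<.125)&(abs(W[...,2]-.045)<.02)
    print(np.percentile(g[near],[5,25,50,75,90,97]))
    b=((g>150)&near).astype(np.uint8)
    b=cv2.morphologyEx(b,cv2.MORPH_CLOSE,np.ones((3,3)))
    for k in cv2.findContours(b,0,1)[0]:
        if cv2.contourArea(k)>60: print(cv2.contourArea(k),k[:,0].mean(0).round(),rect(ray(c,k[:,0],.046)))
c=r.camera('wrist');print((-c['R'].T@c['t']).round(3),c['R'].round(2).tolist(),c['K'][0,0])
E
```

```text
[[-0.909, -0.001, 0.416], [-0.416, 0.001, -0.909], [0.0, -1.0, -0.001]]
[ 78.95 126.   127.   128.   205.   211.  ]
1009.5 [249. 218.] (array([ 0.5273, -0.1544]), array([0.0513, 0.1019]), -5.89, [[0.4740000069141388, -0.17470000684261322], [0.5752999782562256, -0.1851000040769577], [0.5806000232696533, -0.13410000503063202], [0.47920000553131104, -0.12370000034570694]])
372.5 [284. 197.] (array([ 0.509 , -0.2425]), array([0.0503, 0.0504]), -48.72, [[0.47350001335144043, -0.2401999980211258], [0.5066999793052673, -0.27810001373291016], [0.5444999933242798, -0.24490000307559967], [0.5113000273704529, -0.2070000022649765]])
557.0 [304. 176.] (array([ 0.5143, -0.3157]), array([0.0376, 0.1003]), 2.99, [[0.46320000290870667, -0.2996000051498413], [0.4652000069618225, -0.33709999918937683], [0.5654000043869019, -0.3319000005722046], [0.5634999871253967, -0.29440000653266907]])
[ 60. 126. 129. 135. 216. 224.]
617.5 [254. 193.] (array([ 0.5249, -0.1566]), array([0.0542, 0.1038]), -5.56, [[0.4706000089645386, -0.1784999966621399], [0.5738999843597412, -0.18860000371932983], [0.579200029373169, -0.13459999859333038], [0.47589999437332153, -0.12460000067949295]])
237.0 [280. 174.] (array([ 0.5073, -0.2503]), array([0.051 , 0.0597]), -60.93, [[0.47049999237060547, -0.23659999668598175], [0.49950000643730164, -0.28870001435279846], [0.5440999865531921, -0.2639000117778778], [0.5152000188827515, -0.2117999941110611]])
307.5 [291. 160.] (array([ 0.5117, -0.3177]), array([0.0425, 0.1023]), 2.55, [[0.45969998836517334, -0.298799991607666], [0.46160000562667847, -0.34119999408721924], [0.5637999773025513, -0.3366999924182892], [0.5619000196456909, -0.29420000314712524]])
[ 0.33  -0.536  0.384] [[0.42, -0.91, -0.0], [-0.87, -0.4, 0.28], [-0.26, -0.12, -0.96]] 311.6864058915972
```

```bash
python3 -m jog '[[-0.036,0,-0.0165,0,6,0],[-0.034,0,-0.020,0,6,0],[-0.032,0,-0.0235,0,6,0],[-0.029,0,-0.027,0,6,0],[-0.026,0,-0.030,0,0,0],[-0.026,0,-0.030,0,0,0],[-0.026,0,-0.030,0,0,0],[-0.026,0,-0.030,0,0,0],[-0.026,0,-0.030,0,0,0],[-0.026,0,-0.030,0,0,0],[-0.026,0,-0.030,0,0,0],[0,0,0,0,0,0]]' -0.65; python3 - <<'E'
from h import *
from bench import r
from scipy.spatial.transform import Rotation as Ro
s=r.read_state();print(Ro.from_quat(s['eef_rot']).as_matrix().round(4).tolist(),s['width'])
c=r.camera('wrist');np.savez('pics/w1.npz',**c);cv2.imwrite('pics/w1.png',c['image'][:,:,::-1])
E
```

```text
time: 1.15
ee_pos: [0.5549, -0.2266, 0.2169]
eef_rot: [0.005, 0.709, -0.706, -0.009]
ft_force: [-0.2, 1.1, 0.5]
width: 0.0182
[[-0.9998, -0.0059, -0.0189], [0.0189, 0.0042, -0.9998], [0.006, -1.0, -0.0041]] 0.018203342774038078
```

View pics/w1.png

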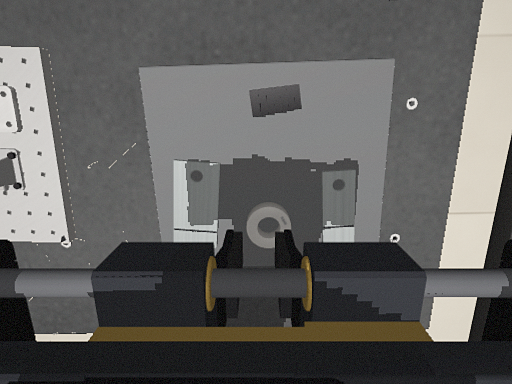

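The wrist view shows the gripper hiding the front edge. The rear ends of the strips are at rows ~160, and the ring is at (268,225). I'll slide the hand forward to see the edge.

```bash
python3 -m jog '[[0.035,0,0,0,-1.7,0],[0.035,0,0,0,0,0],[0.035,0,0,0,0,0],[0.02,0,0,0,0,0],[0,0,0,0,0,0]]'; cat > look.py <<'E'
import sys
from h import *
from bench import r
from scipy.spatial.transform import Rotation as Ro
s=r.read_state();print(s['time'],s['ee_pos'].round(4) if hasattr(s['ee_pos'],'round') else s['ee_pos'],Ro.from_quat(s['eef_rot']).as_matrix().round(4).tolist(),s['width'])
c=r.camera('wrist');n=sys.argv[1];np.savez(f'pics/{n}.npz',**c);cv2.imwrite(f'pics/{n}.png',c['image'][:,:,::-1])
E
python3 look.py w2
```

```text
time: 1.62
ee_pos: [0.4219, -0.23, 0.2134]
eef_rot: [-0.009, 0.709, -0.705, -0.001]
ft_force: [1.4, -0.6, -0.1]
width: 0.015
1.6167 [ 0.4219 -0.23    0.2134] [[-0.9999, -0.0129, 0.0112], [-0.0113, 0.0061, -0.9999], [0.0129, -0.9999, -0.0063]] 0.014990877097665407
```

View pics/w2.png

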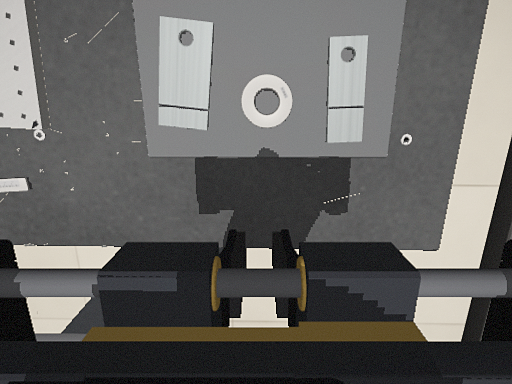

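The edge runs along row ~157 (cols 147–388). The scribed lines are at about (184,106) and (346,106).

```bash
cat > meas.py <<'E'
import sys
from h import *
c=dict(np.load(f'pics/{sys.argv[1]}.npz'));W=world(c);g=cv2.cvtColor(c['image'],cv2.COLOR_RGB2GRAY).astype(float)
v,u=np.indices(g.shape);ok=(v<235)
# front edge: per-column last bright->dark transition, away from the strips
strips=((g>165)&ok&(abs(W[...,2]-.046)<.015)&(W[...,0]>.4)&(W[...,0]<.7)&(W[...,1]<-.09)&(W[...,1]>-.37)).astype(np.uint8)
busy=np.zeros(512,bool)
X0=ray(c,np.c_[u.ravel(),v.ravel()],.04).reshape(384,512,2)
E=[]
for col in range(512):
    rr=[q for q in range(234) if .42<X0[q,col,0]<.46 and -.35<X0[q,col,1]<-.115]
    if len(rr)<12 or strips[rr[0]-4:rr[-1]+5,col].any(): continue
    p=g[rr,col]; hi=np.median(p[:4]); lo=np.median(p[-4:])
    if hi-lo<30 or hi<100: continue
    T=(hi+lo)/2; i=np.where(p>T)[0][-1]
    if i+1<len(p): E.append((col+.5,rr[i]+.5+(p[i]-T)/(p[i]-p[i+1])))
E=ray(c,np.array(E)-.0,.04); 
vx,vy,x0,y0=cv2.fitLine(E.astype(np.float32),cv2.DIST_HUBER,0,.001,.001)[:,0]
if vy<0: vx,vy=-vx,-vy
print('edge n',len(E),'x at y=-.23:',round(x0+(-.23-y0)*vx/vy,4),'yaw',round(np.degrees(np.arctan2(-vx,vy)),2),'y range',E[:,1].min().round(3),E[:,1].max().round(3))
n=np.array([vy,-vx])  # inward normal
dist=lambda p:(np.atleast_2d(p)-[x0,y0])@n
b=cv2.morphologyEx(strips,cv2.MORPH_CLOSE,np.ones((5,5)))
for k in cv2.findContours(b,0,1)[0]:
    if cv2.contourArea(k)<400: continue
    k=k[:,0]; C,wh,a,box=rect(ray(c,k+.5,.046)); print('obj',C,wh,'yaw',a,'dist',dist(C).round(4))
    if wh[1]<.08: continue
    L=[]
    for col in range(k[:,0].min()+4,k[:,0].max()-3):
        rows=np.arange(k[:,1].min(),k[:,1].max()); P=ray(c,np.c_[np.full(len(rows),col+.5),rows+.5],.046)
        ax=np.array([np.cos(np.radians(a)),np.sin(np.radians(a))]); s=(P-C)@ax; w=(P-C)@[-ax[1],ax[0]]
        sel=(s<0)&(s>-.042)&(abs(w)<wh[0]/2-.004)
        if sel.sum()<8: continue
        q=np.clip(np.median(g[rows[sel],col])-15-g[rows[sel],col],0,None)
        if q.max()>30: L.append((P[sel]*q[:,None]).sum(0)/q.sum())
    L=np.array(L); lx,ly,a0,b0=cv2.fitLine(L.astype(np.float32),cv2.DIST_HUBER,0,.001,.001)[:,0]
    if ly<0: lx,ly=-lx,-ly
    print('  line n',len(L),'mid',L.mean(0).round(4),'yaw',round(np.degrees(np.arctan2(-lx,ly)),2),'dist to edge mm',(dist(L.mean(0))*1000).round(2), 'front end dist',(np.sort(dist(np.array(box)))*1000).round(1))
E
python3 meas.py w2
```

```text
edge n 183 x at y=-.23: 0.4431 yaw 0.63 y range -0.35 -0.116
obj [ 0.5005 -0.237 ] [0.0505 0.0506] yaw -44.44 dist [0.0573]
obj [ 0.5107 -0.3161] [0.036 0.1  ] yaw 2.89 dist [0.0667]
  line n 28 mid [ 0.4956 -0.3168] yaw 2.43 dist to edge mm [51.53] front end dist [ 15.9  17.4 115.9 117.3]
obj [ 0.5234 -0.1551] [0.05   0.1003] yaw -5.49 dist [0.0811]
  line n 41 mid [ 0.4935 -0.1522] yaw -5.44 dist to edge mm [51.23] front end dist [ 28.6  34.  128.4 133.8]
```

```bash
python3 -m jog '[[-0.036,0,-0.0145,0,0,0],[-0.036,0,-0.0145,0,0,0],[-0.036,0,-0.0145,0,0,0],[-0.036,0,-0.0145,0,0,0],[-0.036,0,-0.0145,0,0,0],[0,0.03,0,0,0,0],[0,0.03,0,0,0,0],[0,0.03,0,0,0,0],[0,0,0,0,0,0]]'; python3 - <<'E'
from bench import r
from scipy.spatial.transform import Rotation as Ro
print(Ro.from_quat(r.read_state()['eef_rot']).as_matrix().round(4).tolist())
E
```

```text
time: 2.42
ee_pos: [0.6159, -0.1562, 0.1184]
eef_rot: [-0.001, 0.709, -0.705, -0.001]
ft_force: [-0.9, 0.7, -1.5]
width: 0.0153
[[-1.0, -0.0034, -0.0], [0.0, 0.0062, -1.0], [0.0034, -1.0, -0.0062]]
```

```bash
python3 -m jog '[[0.012,0.02,0,0,-0.6,0],[0,0.025,0,0,0,0],[0,0.018,0,0,0,0],[0,0.005,0,0,0,0],[0,0,0,0,0,0],[0,0,0,0,0,0]]'; python3 - <<'E'
from bench import r
from scipy.spatial.transform import Rotation as Ro
print(Ro.from_quat(r.read_state()['eef_rot']).as_matrix().round(4).tolist())
E
```

```text
time: 2.92
ee_pos: [0.6074, -0.1573, 0.0528]
eef_rot: [-0.003, 0.709, -0.705, 0.003]
ft_force: [0.5, 0.1, 0.4]
width: 0.0151
[[-1.0, -0.0004, 0.0089], [-0.0089, 0.0064, -0.9999], [0.0004, -1.0, -0.0064]]
```

```bash
python3 -m jog '[[0,0.007,0,0,-0.1,0],[0,0.0025,0,0,0,0],[0,0,0,0,0,0]]';  python3 -m jog '[[0.006,0,0,0,0,0],[0.006,0,0,0,0,0],[0.006,0,0,0,0,0],[0.004,0,0,0,0,0],[0,0,0,0,0,0]]'; python3 - <<'E'
from bench import r
from scipy.spatial.transform import Rotation as Ro
print(Ro.from_quat(r.read_state()['eef_rot']).as_matrix().round(4).tolist())
E
```

```text
time: 3.17
ee_pos: [0.6101, -0.1581, 0.0469]
eef_rot: [-0.002, 0.709, -0.705, 0.005]
ft_force: [-0.4, -0.5, -0.4]
width: 0.015
time: 3.58
ee_pos: [0.5865, -0.1585, 0.0486]
eef_rot: [-0.001, 0.709, -0.706, 0.006]
ft_force: [0.5, -0.2, -0.6]
width: 0.0152
[[-0.9999, 0.0073, 0.0101], [-0.0101, 0.0041, -0.9999], [-0.0074, -1.0, -0.004]]
```

```bash
python3 -m jog '[[-0.010,0,0,0,0,0],[0,0.003,0,0,0,0.2],[0,0.0025,0,0,0,0],[0,0,0,0,0,0],[0,0,0,0,0,0]]';  python3 -m jog '[[0,0,0,0,0,0]]'
```

```text
time: 4.0
ee_pos: [0.5977, -0.1585, 0.0429]
eef_rot: [0.001, 0.708, -0.706, 0.008]
ft_force: [0.5, -0.2, 0.5]
width: 0.0152
time: 4.08
ee_pos: [0.5976, -0.1584, 0.0427]
eef_rot: [0.001, 0.709, -0.706, 0.008]
ft_force: [0.7, -0.4, -0.4]
width: 0.015
```

```bash
python3 -m jog '[[0,0,0,0,0,-0.7],[0.004,0,0,0,0,0],[0.004,0,0,0,0,0],[0.004,0,0,0,0,0],[0.004,0,0,0,0,0],[0,0,0,0,0,0]]'; python3 - <<'E'
from bench import r
from scipy.spatial.transform import Rotation as Ro
print(Ro.from_quat(r.read_state()['eef_rot']).as_matrix().round(4).tolist())
E
```

```text
time: 4.58
ee_pos: [0.5803, -0.1582, 0.0427]
eef_rot: [-0.004, 0.709, -0.706, 0.003]
ft_force: [1.3, -0.1, -0.6]
width: 0.0152
[[-0.9999, -0.0014, 0.0103], [-0.0103, 0.0043, -0.9999], [0.0013, -1.0, -0.0043]]
```

```bash
python3 -m jog '[[0.004,0,0,0,0,0],[0.004,0,0,0,0,0],[0.004,0,0,0,0,0],[0.004,0,0,0,0,0],[0.004,0,0,0,0,0]]'; python3 -m jog '[[0.004,0,0,0,0,0],[0.004,0,0,0,0,0],[0.004,0,0,0,0,0],[0.002,0,0,0,0,0],[0,0,0,0,0,0]]';python3 - <<'E'
from bench import r
from scipy.spatial.transform import Rotation as Ro
print(Ro.from_quat(r.read_state()['eef_rot']).as_matrix().round(4).tolist())
E
```

```text
time: 5.0
ee_pos: [0.559, -0.1583, 0.0431]
eef_rot: [-0.004, 0.709, -0.706, 0.004]
ft_force: [1.0, 1.0, 0.7]
width: 0.0154
time: 5.42
ee_pos: [0.5424, -0.1589, 0.0432]
eef_rot: [-0.003, 0.708, -0.706, 0.004]
ft_force: [1.4, 0.5, -0.5]
width: 0.0151
[[-1.0, 0.0, 0.0099], [-0.0099, 0.0038, -0.9999], [-0.0001, -1.0, -0.0038]]
```

```bash
python3 -m jog '[[-0.010,0,0,0,0,0],[0,-0.035,0,0,0,0],[0,-0.035,0,0,0,0],[0,-0.035,0,0,0,0],[0,-0.03,0,0,0,0],[0.036,0,0.012,0,0,0],[0.036,0,0.012,0,0,0],[0.036,0,0.012,0,0,0],[0,0,0,0,0,0],[0,0,0,0,0,0]]'; python3 look.py w3; python3 meas.py w3
```

```text
time: 6.25
ee_pos: [0.4473, -0.1966, 0.1855]
eef_rot: [-0.005, 0.709, -0.705, 0.005]
ft_force: [0.2, 0.3, 0.3]
width: 0.0151
6.25 [ 0.4473 -0.1966  0.1855] [[-0.9999, -0.0009, 0.014], [-0.014, 0.0055, -0.9999], [0.0008, -1.0, -0.0055]] 0.015117969717383871
edge n 33 x at y=-.23: 0.4338 yaw 5.34 y range -0.35 -0.135
obj [ 0.4993 -0.2381] [0.0504 0.0514] yaw -89.13 dist [0.0644]
obj [ 0.4967 -0.1603] [0.0495 0.0676] yaw 0.61 dist [0.0691]
obj [ 0.5107 -0.3162] [0.0358 0.1   ] yaw 2.86 dist [0.0685]
  line n 30 mid [ 0.4956 -0.3169] yaw 2.59 dist to edge mm [53.39] front end dist [ 17.8  19.4 117.7 119.3]
```

View pics/w3.png

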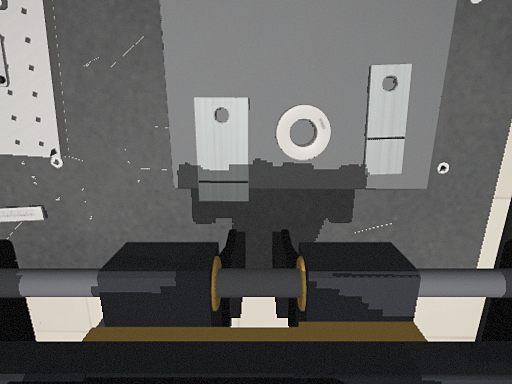

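The wide strip is now square, with its line at (222,182) about 6 px behind the edge. The hand's shadow falsifies the masks, so I'll move on a little and look again.

```bash
python3 -m jog '[[0.026,-0.025,0.01,0,0,0],[0.006,0,0.01,0,0,0],[0,0,0,0,0,0]]'; python3 look.py w4; python3 meas.py w4
```

```text
time: 6.55
ee_pos: [0.4173, -0.2167, 0.2104]
eef_rot: [-0.008, 0.71, -0.704, 0.005]
ft_force: [-0.5, -0.1, -0.7]
width: 0.0154
6.55 [ 0.4173 -0.2167  0.2104] [[-0.9998, -0.0033, 0.018], [-0.018, 0.0073, -0.9998], [0.0032, -1.0, -0.0074]] 0.015437293764594986
edge n 135 x at y=-.23: 0.4425 yaw 0.27 y range -0.35 -0.117
obj [ 0.5004 -0.2376] [0.0504 0.0508] yaw -89.0 dist [0.0578]
obj [ 0.4808 -0.1607] [0.0502 0.0997] yaw 0.51 dist [0.0386]
  line n 41 mid [ 0.4502 -0.1608] yaw 0.25 dist to edge mm [8.02] front end dist [-11.3 -11.1  88.4  88.6]
obj [ 0.5107 -0.3162] [0.0358 0.1   ] yaw 2.89 dist [0.0678]
  line n 28 mid [ 0.4956 -0.317 ] yaw 2.93 dist to edge mm [52.63] front end dist [ 17.   18.7 116.9 118.5]
```

```bash
python3 -m jog '[[-0.035,0,-0.0135,0,0.4,0],[-0.035,0,-0.0135,0,0,0],[-0.035,0,-0.0135,0,0,0],[-0.030,0,-0.0135,0,0,0],[0,0,0,0,0,0],[0,0.035,0,0,0,0],[0,0.035,0,0,0,0],[0,0.035,0,0,0,0],[0,0.03,0,0,0,0],[0,0,0,0,0,0]]'; python3 - <<'E'
from bench import r
from scipy.spatial.transform import Rotation as Ro
print(Ro.from_quat(r.read_state()['eef_rot']).as_matrix().round(4).tolist())
E
```

```text
time: 7.43
ee_pos: [0.5702, -0.1403, 0.066]
eef_rot: [-0.007, 0.714, -0.701, 0.008]
ft_force: [-1.8, 0.6, -0.8]
width: 0.0152
[[-0.9998, 0.0012, 0.0217], [-0.0217, 0.0183, -0.9996], [-0.0016, -0.9998, -0.0183]]
```

```bash
python3 -m jog '[[0.0,0,0.018,1.0,0.6,0],[0,0,0,0,0,0],[0,0.013,0,0,0,0],[0,0.006,0,0,0,0],[0,0,0,0,0,0]]'; python3 - <<'E'
from bench import r
from scipy.spatial.transform import Rotation as Ro
print(Ro.from_quat(r.read_state()['eef_rot']).as_matrix().round(4).tolist())
E
```

```text
time: 7.85
ee_pos: [0.5747, -0.157, 0.0486]
eef_rot: [-0.003, 0.707, -0.707, 0.006]
ft_force: [-0.3, -0.2, -0.3]
width: 0.0154
[[-0.9999, 0.005, 0.0127], [-0.0127, 0.001, -0.9999], [-0.005, -1.0, -0.001]]
```

```bash
python3 -m jog '[[0,0.004,0.002,0,0.1,-0.3],[0,0.001,0,0,0,0],[0,0,0,0,0,0]]'; python3 -m jog '[[0.006,0,0,0,0,0],[0.006,0,0,0,0,0],[0.005,0,0,0,0,0],[0.003,0,0,0,0,0],[0,0,0,0,0,0]]'
```

```text
time: 8.1
ee_pos: [0.5758, -0.1591, 0.0447]
eef_rot: [-0.003, 0.707, -0.707, 0.004]
ft_force: [0.3, 1.1, -0.3]
width: 0.0149
time: 8.52
ee_pos: [0.5537, -0.1594, 0.0457]
eef_rot: [-0.003, 0.707, -0.707, 0.005]
ft_force: [-0.0, 0.2, 0.8]
width: 0.0153
```

```bash
python3 -m jog '[[0,0.0025,0,0,0,-0.1],[0.003,0,0,0,0,0],[0.003,0,0,0,0,0],[0,0.0005,0,0,0,0]]'; python3 -m jog '[[0.003,0,0,0,0,0],[0.003,0,0,0,0,0],[0.002,0,0,0,0,0],[0,0,0,0,0,0]]'
```

```text
time: 8.85
ee_pos: [0.5472, -0.1596, 0.0428]
eef_rot: [0.003, -0.707, 0.707, -0.004]
ft_force: [-0.7, -0.8, 0.0]
width: 0.0151
time: 9.18
ee_pos: [0.5389, -0.1596, 0.0428]
eef_rot: [0.003, -0.707, 0.707, -0.005]
ft_force: [0.1, 0.3, 0.4]
width: 0.015
```

Target TCP x ≈ 0.5345.

```bash
python3 -m jog '[[0.002,0,0,0,0,0],[0.002,0,0,0,0,0],[0,0,0,0,0,0]]'; python3 -m jog '[[-0.012,0,0,0,0,0],[0,-0.03,0,0,0,0],[0,-0.035,0,0,0,0],[0,-0.035,0,0,0,0],[0,-0.035,0,0,0,0],[0,-0.03,0,0,0,0],[0.036,0,0.015,0,0,0],[0.036,0,0.015,0,0,0],[0.036,0,0.015,0,0,0],[0.020,0,0.015,0,0,0],[0,0,0,0,0,0]]' -0.95; python3 look.py w5; python3 meas.py w5
```

```text
time: 9.43
ee_pos: [0.5348, -0.1595, 0.0429]
eef_rot: [0.003, -0.707, 0.707, -0.005]
ft_force: [0.3, 0.6, -0.1]
width: 0.0154
time: 10.35
ee_pos: [0.4135, -0.221, 0.2152]
eef_rot: [-0.006, 0.708, -0.706, 0.005]
ft_force: [1.3, -1.3, 1.1]
width: 0.0021
10.35 [ 0.4135 -0.221   0.2152] [[-0.9999, -0.0013, 0.0152], [-0.0152, 0.0019, -0.9999], [0.0012, -1.0, -0.0019]] 0.0021272710755239127
edge n 134 x at y=-.23: 0.4375 yaw -2.61 y range -0.35 -0.117
obj [ 0.473  -0.1609] [0.05   0.0987] yaw 0.71 dist [0.0323]
  line n 40 mid [ 0.4419 -0.1614] yaw 4.41 dist to edge mm [1.19] front end dist [-18.5 -15.5  80.1  82.9]
obj [ 0.5006 -0.2369] [0.0505 0.0506] yaw 45.79 dist [0.0633]
obj [ 0.5107 -0.3162] [0.0358 0.1   ] yaw 2.88 dist [0.077]
  line n 27 mid [ 0.4956 -0.3171] yaw 2.56 dist to edge mm [61.91] front end dist [ 25.5  28.9 125.  128.5]
```

View pics/w5.png

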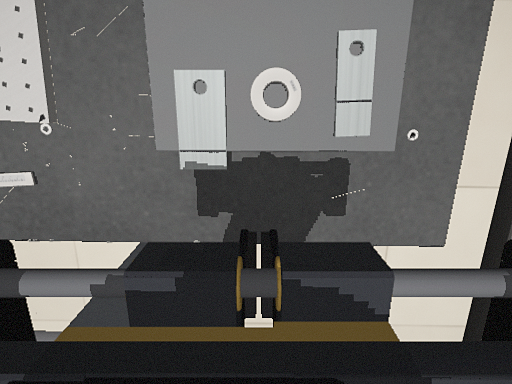

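```bash
sed -i "s|if hi-lo<30 or hi<100: continue|if hi<100: continue|; s|T=(hi+lo)/2; i=np.where(p>T)\[0\]\[-1\]|T=hi*.75; w=np.where(p<T)[0]; i=w[0]-1 if len(w) else 9999|; s|DIST_HUBER,0,.001,.001)\[:,0\]\nif vy|&|" meas.py; for i in w2 w4 w5; do python3 meas.py $i; done; python3 - <<'E'
from h import *
c=np.load('pics/w5.npz');g=cv2.cvtColor(c['image'],cv2.COLOR_RGB2GRAY)
for col in(160,190,200,210,240,300,330): print(col,g[143:172,col].tolist())
E
```

```text
edge n 183 x at y=-.23: 0.4429 yaw 0.72 y range -0.35 -0.116
obj [ 0.5005 -0.237 ] [0.0505 0.0506] yaw -44.44 dist [0.0575]
obj [ 0.5107 -0.3161] [0.036 0.1  ] yaw 2.89 dist [0.0667]
  line n 28 mid [ 0.4956 -0.3168] yaw 2.43 dist to edge mm [51.6] front end dist [ 16.   17.5 116.  117.3]
obj [ 0.5234 -0.1551] [0.05   0.1003] yaw -5.49 dist [0.0815]
  line n 41 mid [ 0.4935 -0.1522] yaw -5.44 dist to edge mm [51.55] front end dist [ 28.9  34.3 128.7 134.1]
edge n 136 x at y=-.23: 0.4427 yaw 0.72 y range -0.35 -0.116
obj [ 0.5004 -0.2376] [0.0504 0.0508] yaw -89.0 dist [0.0576]
obj [ 0.4808 -0.1607] [0.0502 0.0997] yaw 0.51 dist [0.0389]
  line n 41 mid [ 0.4502 -0.1608] yaw 0.25 dist to edge mm [8.33] front end dist [-11.  -10.8  88.7  88.9]
obj [ 0.5107 -0.3162] [0.0358 0.1   ] yaw 2.89 dist [0.0669]
  line n 28 mid [ 0.4956 -0.317 ] yaw 2.93 dist to edge mm [51.73] front end dist [ 16.3  17.6 116.1 117.5]
edge n 134 x at y=-.23: 0.4428 yaw 0.92 y range -0.35 -0.117
obj [ 0.473  -0.1609] [0.05   0.0987] yaw 0.71 dist [0.0313]
  line n 40 mid [ 0.4419 -0.1614] yaw 4.41 dist to edge m
[... 541 characters left out ...]
, 113, 96, 90, 90]
200 [195, 194, 195, 194, 196, 201, 184, 89, 33, 192, 200, 194, 194, 192, 195, 193, 192, 195, 195, 204, 137, 100, 107, 108, 110, 114, 82, 46, 51]
210 [198, 197, 198, 197, 197, 203, 186, 93, 68, 97, 196, 201, 196, 197, 195, 196, 196, 196, 195, 195, 197, 204, 139, 100, 108, 115, 82, 54, 45]
240 [134, 132, 132, 135, 134, 134, 136, 124, 88, 94, 104, 102, 99, 99, 99, 100, 105, 109, 67, 50, 48, 54, 51, 53, 51, 54, 49, 50, 56]
300 [132, 130, 130, 130, 133, 134, 135, 123, 74, 86, 94, 96, 90, 97, 97, 98, 103, 111, 63, 48, 52, 58, 50, 51, 58, 54, 56, 52, 50]
330 [131, 134, 132, 135, 133, 133, 141, 81, 77, 91, 96, 95, 94, 94, 99, 59, 44, 41, 51, 52, 51, 52, 52, 52, 50, 52, 53, 52, 43]
```

Wide strip: line within ~0.5 mm of the edge, yaw matching the edge (0.71° against 0.72°). Now the narrow strip, with fingers shut.

```bash
python3 -m jog '[[-0.035,0,0.017,0,0,0],[-0.035,0,0.017,0,0,0],[-0.035,0,0.017,0,0,0],[-0.035,0,0.017,0,0,0],[-0.033,0,0.017,0,0,0],[0,0,0,0,0,0],[0,0.03,0,0,0,0],[0,0.03,0,0,0,0],[0,0.03,0,0,0,0],[0,0.02,0,0,0,0],[0,0,0,0,0,0]]'; python3 - <<'E'
from bench import r
from scipy.spatial.transform import Rotation as Ro
print(Ro.from_quat(r.read_state()['eef_rot']).as_matrix().round(4).tolist())
E
```

```text
time: 11.32
ee_pos: [0.6052, -0.2928, 0.0929]
eef_rot: [-0.009, 0.711, -0.703, 0.008]
ft_force: [-1.1, 0.2, -0.7]
width: 0.0029
[[-0.9997, -0.0019, 0.0232], [-0.0232, 0.011, -0.9997], [0.0016, -0.9999, -0.011]]
```

```bash
python3 -m jog '[[0.006,0,0.022,0.6,0.6,0],[0,0.022,0,0,0,0],[0,0.016,0,0,0,0],[0,0.004,0,0,0,0],[0,0,0,0,0,0]]'; python3 - <<'E'
from bench import r
from scipy.spatial.transform import Rotation as Ro
print(Ro.from_quat(r.read_state()['eef_rot']).as_matrix().round(4).tolist())
E
```

```text
time: 11.73
ee_pos: [0.6039, -0.3129, 0.0534]
eef_rot: [-0.005, 0.708, -0.707, 0.006]
ft_force: [-0.6, 0.7, -0.6]
width: 0.0025
[[-0.9999, 0.002, 0.0158], [-0.0158, 0.0012, -0.9999], [-0.002, -1.0, -0.0012]]
```

```bash
python3 -m jog '[[0,0.006,0.002,0,0.2,0],[0,0.0025,0,0,0,0],[0,0,0,0,0,0]]'; python3 -m jog '[[0.005,0,0,0,0,0],[0.004,0,0,0,0,0],[0.003,0,0,0,0,0],[0,0,0,0,0,0]]'; python3 - <<'E'
from bench import r
from scipy.spatial.transform import Rotation as Ro
print(Ro.from_quat(r.read_state()['eef_rot']).as_matrix().round(4).tolist())
E
```

```text
time: 11.98
ee_pos: [0.6063, -0.3151, 0.0482]
eef_rot: [0.002, -0.707, 0.707, -0.007]
ft_force: [0.0, 0.6, -0.5]
width: 0.002
time: 12.32
ee_pos: [0.5941, -0.3155, 0.0504]
eef_rot: [0.001, -0.707, 0.708, -0.008]
ft_force: [0.7, -0.9, 0.2]
width: 0.0024
[[-0.9999, 0.0087, 0.0128], [-0.0128, -0.0014, -0.9999], [-0.0087, -1.0, 0.0015]]
```

```bash
python3 -m jog '[[0,0.004,0,0,0,-0.5],[0,0.003,0,0,0,0],[0,0,0,0,0,0]]'; python3 -m jog '[[0.003,0.0005,0,0,0,0],[0.003,0.0,0,0,0,0],[0.003,0,0,0,0,0]]'; python3 - <<'E'
from bench import r
from scipy.spatial.transform import Rotation as Ro
print(Ro.from_quat(r.read_state()['eef_rot']).as_matrix().round(4).tolist())
E
```

```text
time: 12.57
ee_pos: [0.594, -0.3159, 0.0436]
eef_rot: [0.004, -0.706, 0.708, -0.004]
ft_force: [-0.6, -0.2, 0.8]
width: 0.0023
time: 12.82
ee_pos: [0.5849, -0.3153, 0.0423]
eef_rot: [0.005, -0.707, 0.708, -0.004]
ft_force: [-0.0, -0.7, 0.4]
width: 0.0019
[[-0.9999, -0.0005, 0.0132], [-0.0132, -0.0014, -0.9999], [0.0005, -1.0, 0.0014]]
```

```bash
python3 -m jog '[[0.004,0,0,0,0,0],[0.004,0,0,0,0,0],[0.004,0,0,0,0,0],[0.004,0,0,0,0,0],[0.004,0,0,0,0,0],[0.004,0,0,0,0,0]]'; python3 -m jog '[[0.004,0,0,0,0,0],[0.004,0,0,0,0,0],[0.004,0,0,0,0,0],[0.004,0,0,0,0,0]]';python3 - <<'E'
from bench import r
from scipy.spatial.transform import Rotation as Ro
print(Ro.from_quat(r.read_state()['eef_rot']).as_matrix().round(4).tolist())
E
```

```text
time: 13.32
ee_pos: [0.5583, -0.3159, 0.0426]
eef_rot: [0.005, -0.706, 0.708, -0.005]
ft_force: [0.0, 0.8, -0.8]
width: 0.0024
time: 13.65
ee_pos: [0.5406, -0.3161, 0.0428]
eef_rot: [0.004, -0.706, 0.708, -0.005]
ft_force: [-0.0, -0.0, -0.8]
width: 0.002
[[-0.9999, 0.0006, 0.0128], [-0.0128, -0.0019, -0.9999], [-0.0006, -1.0, 0.0019]]
```

```bash
python3 -m jog '[[0.003,0,0,0,0,0],[0.003,0,0,0,0,0],[0.003,0,0,0,0,0],[0.003,0,0,0,0,0],[0.002,0,0,0,0,0],[0.0015,0,0,0,0,0],[0,0,0,0,0,0]]'
```

```text
time: 14.23
ee_pos: [0.5227, -0.3166, 0.0429]
eef_rot: [0.004, -0.706, 0.708, -0.005]
ft_force: [0.5, -0.6, 0.2]
width: 0.0022
```

```bash
python3 -m jog '[[-0.012,0,0,0,0,0],[0,-0.03,0,0,0,0],[0,-0.035,0,0,0,0],[0,-0.035,0,0,0,0],[0,-0.035,0,0,0,0],[0,-0.035,0,0,0,0],[0.034,0,-0.016,0,0,0],[0.034,0,-0.016,0,0,0],[0.034,0,-0.016,0,0,0],[0.028,0,-0.016,0,0,0],[0,0,0,0,0,0]]'; python3 look.py w6; python3 meas.py w6
```

```text
time: 15.15
ee_pos: [0.4013, -0.2515, 0.221]
eef_rot: [0.004, -0.707, 0.708, -0.005]
ft_force: [1.3, -0.2, -0.1]
width: 0.002
15.15 [ 0.4013 -0.2515  0.221 ] [[-0.9999, 0.0008, 0.0134], [-0.0134, -0.0014, -0.9999], [-0.0008, -1.0, 0.0014]] 0.001957589904558509
edge n 131 x at y=-.23: 0.4428 yaw 0.72 y range -0.35 -0.117
obj [ 0.4634 -0.3155] [0.0359 0.095 ] yaw 0.62 dist [0.0195]
  line n 26 mid [ 0.4455 -0.316 ] yaw 0.56 dist to edge mm [1.54] front end dist [-28. -28.  67.  67.]
obj [ 0.4733 -0.1609] [0.05   0.0991] yaw 0.66 dist [0.0313]
  line n 40 mid [ 0.4425 -0.1611] yaw 0.63 dist to edge mm [0.51] front end dist [-18.3 -18.3  80.8  80.8]
obj [ 0.5012 -0.2358] [0.05   0.0506] yaw 0.77 dist [0.0583]
```

View pics/w6.png

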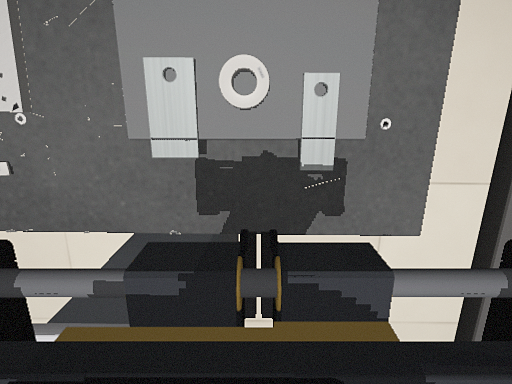

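Wide: line +0.5 mm, square. Narrow: line 1.5–2 mm short, at (320,138), and square. I'll nudge the narrow strip about 1.7 mm more.

```bash
python3 -m jog '[[-0.033,0,0.014,0,0,0],[-0.033,0,0.014,0,0,0],[-0.033,0,0.014,0,0,0],[-0.033,0,0.014,0,0,0],[0,0,0,0,0,0],[0,0.035,0,0,0,0],[0,0.035,0,0,0,0],[0,0.035,0,0,0,0],[0,0.03,0,0,0,0],[0,0,0,0,0,0]]'; python3 - <<'E'
from bench import r
from scipy.spatial.transform import Rotation as Ro
print(Ro.from_quat(r.read_state()['eef_rot']).as_matrix().round(4).tolist())
E
```

```text
time: 16.03
ee_pos: [0.5489, -0.3131, 0.0794]
eef_rot: [0.001, -0.705, 0.709, -0.006]
ft_force: [-0.5, 0.2, -0.0]
width: 0.0019
[[-0.9999, 0.0071, 0.0111], [-0.0111, -0.0045, -0.9999], [-0.007, -1.0, 0.0046]]
```

```bash
python3 -m jog '[[0,0.018,0.002,0,0,-0.4],[0,0.012,0,0,0,0],[0,0.004,0,0,0,0],[0,0,0,0,0,0]]'; python3 - <<'E'
from bench import r
from scipy.spatial.transform import Rotation as Ro
print(Ro.from_quat(r.read_state()['eef_rot']).as_matrix().round(4).tolist())
E
```

```text
time: 16.37
ee_pos: [0.5513, -0.3159, 0.0461]
eef_rot: [0.004, -0.706, 0.709, -0.004]
ft_force: [0.4, 0.3, -0.8]
width: 0.002
[[-0.9999, 0.0009, 0.0111], [-0.0111, -0.0041, -0.9999], [-0.0008, -1.0, 0.0041]]
```

```bash
python3 -m jog '[[0.003,0.003,0,0,0,0],[0.005,0,0,0,0,0],[0.005,0,0,0,0,0],[0.004,0,0,0,0,0],[0.003,0,0,0,0,0],[0,0,0,0,0,0]]'
```

```text
time: 16.87
ee_pos: [0.5319, -0.3178, 0.049]
eef_rot: [0.001, -0.704, 0.71, -0.007]
ft_force: [0.3, -0.5, 0.2]
width: 0.0019
```

```bash
python3 -m jog '[[0,0.004,-0.001,-0.4,0,-0.4],[0,0.0025,0,0,0,0],[0,0,0,0,0,0]]'; python3 -m jog '[[0.002,0,0,0,0,0],[0.002,0,0,0,0,0],[0,0,0,0,0,0]]';python3 - <<'E'
from bench import r
from scipy.spatial.transform import Rotation as Ro
print(Ro.from_quat(r.read_state()['eef_rot']).as_matrix().round(4).tolist())
E
```

```text
time: 17.12
ee_pos: [0.532, -0.3172, 0.043]
eef_rot: [0.003, -0.706, 0.708, -0.004]
ft_force: [0.3, -0.1, -0.8]
width: 0.0021
time: 17.37
ee_pos: [0.5278, -0.3168, 0.0422]
eef_rot: [0.003, -0.707, 0.707, -0.004]
ft_force: [0.6, -0.4, 0.1]
width: 0.0023
[[-0.9999, 0.0009, 0.0106], [-0.0106, -0.001, -0.9999], [-0.0008, -1.0, 0.001]]
```

Target 0.5210.

```bash
python3 -m jog '[[0.002,0,0,0,-0.1,0],[0.002,0,0,0,0,0],[0.001,0,0,0,0,0],[0,0,0,0,0,0]]'
```

```text
time: 17.7
ee_pos: [0.5223, -0.3168, 0.0422]
eef_rot: [0.004, -0.707, 0.707, -0.005]
ft_force: [0.4, -0.7, -0.2]
width: 0.002
```

```bash
python3 -m jog '[[0.0013,0,0,0,0,0],[0,0,0,0,0,0]]'; python3 -m jog '[[-0.012,0,0,0,0,0],[0,-0.03,0,0,0,0],[0,-0.035,0,0,0,0],[0,-0.035,0,0,0,0],[0,-0.035,0,0,0,0],[0,-0.035,0,0,0,0],[0.034,0,-0.016,0,0,0],[0.034,0,-0.016,0,0,0],[0.034,0,-0.016,0,0,0],[0.034,0,-0.016,0,0,0],[0,0,0,0,0,0]]'; python3 look.py w7; python3 meas.py w7
```

```text
time: 17.87
ee_pos: [0.5211, -0.3168, 0.0424]
eef_rot: [0.004, -0.707, 0.707, -0.005]
ft_force: [0.8, 0.4, -0.1]
width: 0.0023
time: 18.78
ee_pos: [0.3927, -0.252, 0.2201]
eef_rot: [0.004, -0.707, 0.707, -0.005]
ft_force: [2.1, -1.4, -0.1]
width: 0.0023
18.7833 [ 0.3927 -0.252   0.2201] [[-0.9999, 0.0021, 0.0134], [-0.0134, -0.0005, -0.9999], [-0.0021, -1.0, 0.0005]] 0.002332223947032369
edge n 132 x at y=-.23: 0.443 yaw 0.71 y range -0.35 -0.116
obj [ 0.4594 -0.3156] [0.0358 0.0991] yaw 0.67 dist [0.0154]
  line n 26 mid [ 0.4438 -0.3157] yaw 0.48 dist to edge mm [-0.18] front end dist [-34.1 -34.1  65.   65. ]
obj [ 0.4728 -0.1609] [0.05   0.0995] yaw 0.66 dist [0.0307]
  line n 40 mid [ 0.4424 -0.161 ] yaw 0.59 dist to edge mm [0.32] front end dist [-19.1 -19.1  80.5  80.5]
obj [ 0.5013 -0.2357] [0.0498 0.0504] yaw -89.23 dist [0.0583]
```

Both lines are within 0.5 mm of the edge and both strips are square. I'll do a final scene-camera check of the bystanders, then hand in.

```bash
python3 - <<'E'
from h import *
from bench import r
c1=r.camera('side');np.savez('pics/side9.npz',**c1)
for c in (dict(np.load('pics/side0.npz')),c1):
    W=world(c);g=cv2.cvtColor(c['image'],cv2.COLOR_RGB2GRAY)
    ring=((g>150)&(W[...,2]>.03)&(W[...,2]<.075)&(abs(W[...,0]-.503)<.04)&(abs(W[...,1]+.24)<.04)).astype(np.uint8)
    m=cv2.moments(ring,True);print('ring px',m['m10']/m['m00'],m['m01']/m['m00'],m['m00'])
    st=((g<70)&(abs(W[...,0]-.63)<.035)&(abs(W[...,1]+.23)<.05)&(W[...,2]>.045)&(W[...,2]<.09)).astype(np.uint8)
    m=cv2.moments(st,True);print('step px',m['m10']/m['m00'],m['m01']/m['m00'],m['m00'])
cv2.imwrite('pics/side9.png',cv2.resize(c1['image'][120:240,170:350,::-1],None,fx=4,fy=4))
E
```

```text
ring px 279.1834862385321 174.2018348623853 218.0
step px 231.7639751552795 159.6583850931677 161.0
ring px 279.28761061946904 174.1283185840708 226.0
step px 231.74375 159.75 160.0
```

View pics/side9.png

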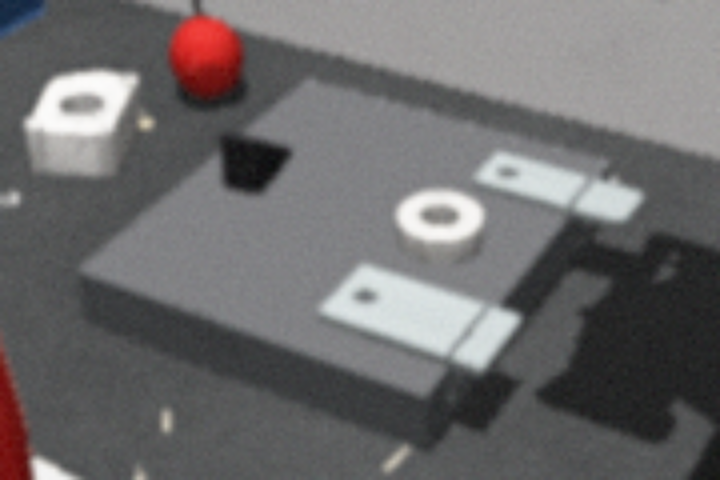

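Both strips overhang with their lines at the edge, and the ring and step block have not moved.

```bash
python3 -c "
from bench import r
print(r.close_job())"
```

```text
the job is handed in; nothing more can be done
None
```

Both strips now hang out over the front edge with their scribed lines above it, and the job is handed in. The robot's clock was at about 19 s of the 58 s allowed. I pushed each strip with the fingertips against its rear end, the wide one first, then looked with the wrist camera and nudged each one home. The hand was clear at about 0.22 m when I handed in.

| Strip | Line to edge | Rear end to edge (ideal) | Strip yaw | Edge yaw |
|---|---|---|---|---|
| Wide | +0.3 mm, just short of the edge | 80.5 mm (80) | 0.66° | 0.71° |
| Narrow | −0.2 mm, just past the edge | 65.0 mm (65) | 0.67° | 0.71° |

- **Bystanders:** in the side camera, the ring gauge and the step block sit within 0.1 pixel of where they started.
- **Checks that disagreed:** some earlier readings were off because the hand's shadow fell across the edge and the front of the wide strip. I moved the hand clear and changed the edge detection. The final line and rear-end readings agree to about 0.2 mm.

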